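Restock the revolving paint rack

ROBOT

A 7-joint arm with a two-finger parallel gripper is mounted at the origin on the work surface. World frame = base frame: x ahead of the robot, y to its left, z up, the work surface at z = 0. Lengths are in m, angles in degrees, forces in N, time in s.
With the tool pointing down it reaches from about 0.35 to 0.9 m from the base axis. Payload 19.9 kg.
Tool frame: the origin (TCP) lies midway between the tips of the shut fingers; the grasp point (between the pads) lies 19 mm behind it (manip.pinch_z is the distance from the TCP to the grasp point, in m); z points along the fingers, y is the line along which they close (so a half turn about z gives the same grasp; the last joint's range is limited). The gripper opens to 94 mm and grips with 3 to 60 N. Pads are 16 mm wide; open, the fingers measure 119 mm over their backs; the gripper's body (75 mm by 177 mm) begins 78 mm behind the grasp point.
Start: joints at [-76.06, 23.915, -0.59, 92.452, 0.269, 63.638, -3.037], TCP at [0.176, 0.6, 0.205] pointing down, gripper open.
Joint ranges: [-161.28, 161.28], [-22.2, 115.67], [-73.04, 71.86], [3.21, 147.25], [-68.34, 248.33], [10.77, 114.83], [-161.83, 161.83]. Speed limits (degrees/s): [108.29, 108.29, 136.94, 136.94, 172.46, 172.46, 172.46].

INTERFACE

Orientations are given as [roll, pitch, yaw] about the fixed x, y, z axes, in that order (R = Rz(yaw) Ry(pitch) Rx(roll)).
In Python, from bench import manip gives the robot as it stands.
- The arm moves only by the shell command python3 -m jog 'ROWS' [OPENING] [FORCE]. ROWS is JSON, a list of rows, each a list of 4 numbers: the shift along the world's x, y, z in mm, then the turn about the world's z in degrees. In form: [[x, y, z, yaw], ...]. A call has 1 to 8 rows; each row shifts and turns the commanded pose from where the row before left it; what a row does not reach is not made up. A row lasts 1/10 s, in which the tool goes at most 50 mm and 8.59 degrees, less where a joint would pass 70% of its speed; a pose out of reach is approached as far as the arm can. A call with a gripper value outside its range is refused whole. OPENING is the closure, from 0 (fully open) to 1 (shut), set as the call begins (- or left out, the last holds). The fingers move at their own pace and stop on an object; FORCE is the grip in N (left out, the last holds). Time passes only in rows, so rows that do not move let the fingers close. It gives the time, the measured TCP pose, the force, the opening and the grip force at its end, in the units of the state.
- manip.state(): the state, without advancing time (a new reading comes with each control period).
- manip.get_image(name): name is "scene" or "top"; returns (picture, depth): 480x640x3 uint8, blue, green, red; 480x640 float32, m along the optical axis (not along the pixel's ray), 0 where there is no reading.
- manip.calibration(name): a dict with "intrinsics" (3x3 intrinsics, pixels), "camera_from_world" (4x4, takes a point from world to camera coordinates). Camera axes: x right, y up, looking along -z (the intrinsics and any distortion apply to the point x, -y, -z); pixel columns grow to the right and rows downward; lengths in m; the calibration is good to about 2 mm. A picture is of the moment at which its call begins. calibration takes no time and is no camera call.
- manip.job_done(): hands the job in; it is judged then, once.
Trained networks look in the newest picture that a camera, given by its name, has taken for a name from the list of things; names that differ only in an ending like _2 or _b are one class to them, and where a whole thing is asked for, a point or a joint stands for the part that bears it (a point fixed in the world has none). Each returns a list of dicts, best first, with "p" (0 to 1); they miss things now and then, are a little off and sometimes report something else, mostly with a low value. They report only what shows in the picture. A call takes as long as a camera call. They do not tell look-alikes from the thing itself.
- manip.cut_out(thing, camera): "mask" (480x640 bool, what is visible of it) and "rect" ([left, top, right, bottom] in pixels, round what is visible of it).
The state is a dict: "t": time; "q": joint angles; "qd": joint speeds; "joint_torque": joint torques, N m; "ee_pos": TCP position; "tcp_rot": TCP orientation; "ft_force": force on the tool from outside, world axes, zero at the start; "wrist_torque": the same for the moment, N m; "gripper_width": finger opening in m; "finger_force": force on a finger pad.
Only numpy, scipy, OpenCV 4.12 (cv2) and the standard library are available. Lean on these libraries where they do the work, as an engineer would, in place of code of your own. Each camera call takes 0.05 s, during which the arm holds its last target. There are 200 camera calls.

TASK

Restock my revolving paint rack, which stands half under the glass riser: take out any used-up jar (clear, black cap) and put it in the cardboard recycling box, and set one spare jar from the green tray upright in every pocket that is empty or has just been cleared, turning the rack by its handle so that each pocket you work on is out in front of the glass. Leave the full jars that are already in the rack where they are and any left-over spares standing in the tray, finish with the rack clicked home so that its orange mark is at the white pointer, and do not knock anything else over or out of its place.

Things in the scene. Friction and masses are not known exactly. Their poses are not given: they have to be found in the camera images.
- handle (a point): Grip point of the rack's handle, on the turning axis, 163 mm above the desk; this frame turns with the deck, z up, -x towards pocket 0. Black upright bar, 12 mm thick along its x, 50 mm long along its y, from 142 to 176 mm above the desk, on a post 16 mm across; it passes over the glass. Pinch it across its 12 mm from above and turn, up to 0.3 N m.
- rack_base: Fixed black foot of the revolving paint rack, 156 mm across. Origin on the desk on the turning axis; its -x points along the flat white pointer that sticks out of the foot towards the robot, to 154 mm from the axis. The turning deck, a plywood disc 256 mm across, top 32 mm above the desk, has no end stops and clicks into six detents 60 degrees apart, in each a pocket in line with the pointer.
- pocket0 (a point): Floor centre of the pocket with the orange mark beside it on the deck's rim; home is this pocket in line with the white pointer, on its side. All pockets: round grey cups on the deck, 100 mm from the axis, 40 mm inside, 45 mm outside, walls 12 mm above the deck; they turn with it. Left within about 20 degrees of a detent, the deck snaps into it.
- pocket1 (a point): Floor centre of the next pocket, 60 degrees anticlockwise (from above) of pocket 0. Like the others.
- riser: Fixed clear glass riser shelf, 230 mm (x) by 360 mm (y), glass 117 to 125 mm above the desk, on thin metal side panels at y = +-170 mm. Origin on the desk under its middle. Its front edge (x = -115 mm) runs 19 to 25 mm behind the rack's axis: pockets behind the axis are under the glass and are reached only by turning them to the front, where they are open from above.
- pocket2 (a point): Floor centre of pocket 2, 120 degrees anticlockwise (from above) of pocket 0, like the others.
- pocket3 (a point): Floor centre of pocket 3, 180 degrees anticlockwise (from above) of pocket 0, like the others.
- pocket4 (a point): Floor centre of pocket 4, 240 degrees anticlockwise (from above) of pocket 0, like the others.
- pocket5 (a point): Floor centre of pocket 5, 300 degrees anticlockwise (from above) of pocket 0, like the others.
- jar1: Full paint jar standing in one of the rack's pockets (coloured body, white cap), 34 mm across, 42 mm tall; origin at the centre of its underside, z up. Not in every run.
- jar2: Full paint jar standing in one of the rack's pockets (coloured body, white cap), 34 mm across, 42 mm tall; origin at the centre of its underside, z up. Not in every run.
- jar3: Full paint jar standing in one of the rack's pockets (coloured body, white cap), 34 mm across, 42 mm tall; origin at the centre of its underside, z up. Not in every run.
- jar4: Full paint jar standing in one of the rack's pockets (coloured body, white cap), 34 mm across, 42 mm tall; origin at the centre of its underside, z up. Not in every run.
- used1: Used-up jar in one of the rack's pockets: clear, empty body with a BLACK cap; 34 mm across, 42 mm tall, about 35 g; origin at the centre of its underside. Not in every run.
- used2: Used-up jar in one of the rack's pockets: clear, empty body with a BLACK cap; 34 mm across, 42 mm tall, about 35 g; origin at the centre of its underside. Not in every run.
- spare1: Spare full paint jar (coloured body, white cap) standing in the green tray at the start; 34 mm across, 42 mm tall, about 35 g; origin at the centre of its underside, z up.
- spare2: Spare full paint jar (coloured body, white cap) standing in the green tray at the start; 34 mm across, 42 mm tall, about 35 g; origin at the centre of its underside, z up.
- spare3: Spare full paint jar (coloured body, white cap) standing in the green tray at the start; 34 mm across, 42 mm tall, about 35 g; origin at the centre of its underside, z up.
- spare4: Spare full paint jar (coloured body, white cap) standing in the green tray at the start; 34 mm across, 42 mm tall, about 35 g; origin at the centre of its underside, z up.
- tray: Fixed shallow green tray with the spare jars: 235 mm (x) by 100 mm (y), walls 4 mm thick and 12 mm high over the desk, floor 4 mm; origin on the desk under its middle. It stands to one side of the rack, left or right.
- bin: Fixed open cardboard recycling box, 135 by 135 mm, 55 mm high, walls and floor 4 mm; origin on the desk under its middle. It stands on the other side of the rack.
- tape: Roll of yellow masking tape lying flat, 60 mm across, 18 mm high; a bystander. Origin at the centre of its underside.
- glue: White glue bottle with red cap, 28 mm across, 85 mm tall; a bystander. Origin at the centre of its underside.
- primer: Grey spray can, 52 mm across, about 120 mm tall; a bystander. Origin at the centre of its underside.
Not all that is in view belongs to the job. Leave any pink look-alike of the spare3 alone.

How it is judged:
By the outcome, as a careful person would: the job done as asked, in the order asked, and still so for the second after the job is handed in, with the robot touching nothing.
Of jar1, jar2, jar3, jar4 only 2 to 3 are there at a start; the rules pass over those that are not, and their reading is None.
Of used1, used2 only 1 to 2 are there at a start; the rules pass over those that are not, and their reading is None.
At some moment in a run one of spare1, spare2, spare3, spare4 may be knocked a few centimetres aside while the robot is not near it.
It also fails if it takes over 210 s, if anything falls off the work surface, if the arm or the gripper's body presses on something with over 40 N, if the wrist force passes 120 N, or if a joint passes its speed limit or range.

## Working session

There is one attempt and no reset: what is moved stays moved. The work goes in short steps, Python scripts to look and compute and a shell command to move; the robot and the scene stay as the last step left them, time stands still between calls to the robot, and variables do not carry over. Pictures are saved under pics/ and viewed, at most 14 in all, crops included, and the job is handed in when it is done.

```bash
mkdir -p pics; ls; cat > h.py <<'E'
import numpy as np, cv2
from bench import manip
def snap(cam,name=None):
    im,d=manip.get_image(cam)
    im=np.array(im); d=np.array(d)
    if name: cv2.imwrite(f'pics/{name}.png',im)
    return im,d
def cal(cam):
    c=manip.calibration(cam); return np.array(c["intrinsics"]),np.array(c["camera_from_world"]),c
def px2w(cam,u,v,z=None,depth=None):
    K,T,_=cal(cam); r=np.array([(u-K[0,2])/K[0,0],-(v-K[1,2])/K[1,1],-1.])
    Ti=np.linalg.inv(T); o=Ti[:3,3]; w=Ti[:3,:3]@r
    s=(z-o[2])/w[2] if depth is None else depth
    return o+s*w
def w2px(cam,p):
    K,T,_=cal(cam); c=T[:3,:3]@np.array(p)+T[:3,3]
    return np.array([K[0,0]*c[0]/-c[2]+K[0,2],K[1,1]*-c[1]/-c[2]+K[1,2]])
def cloud(cam,d):
    K,T,_=cal(cam); v,u=np.mgrid[:480,:640]
    c=np.stack([(u-K[0,2])/K[0,0]*d,-(v-K[1,2])/K[1,1]*d,-d],-1)
    Ti=np.linalg.inv(T); return c@Ti[:3,:3].T+Ti[:3,3]
E
python3 - <<'E'
from h import *
for c in("scene","top"):
    snap(c,c+"0"); K,T,x=cal(c); print(c,K.round(1).tolist(),np.linalg.inv(T)[:3].round(3).tolist(),[k for k in x])
s=manip.state(); print(s["ee_pos"],s["tcp_rot"],s["t"],manip.pinch_z,s["gripper_width"])
E
```

```text
pics
scene [[609.3, 0.0, 317.2], [0.0, 609.3, 245.8], [0.0, 0.0, 1.0]] [[0.686, -0.623, 0.375, 1.012], [0.728, 0.582, -0.363, -0.529], [0.008, 0.522, 0.853, 1.201]] ['intrinsics', 'camera_from_world']
top [[538.6, 0.0, 314.7], [0.0, 538.6, 233.2], [0.0, 0.0, 1.0]] [[0.015, 0.997, -0.081, 0.462], [-1.0, 0.014, -0.01, -0.062], [-0.009, 0.081, 0.997, 1.231]] ['intrinsics', 'camera_from_world']
[0.17552435 0.59950945 0.20489334] [-1.79937545e+02  5.79668771e-03  1.63681433e+02] 0.1 0.0188 0.09439782286006128
```

View pics/top0.png

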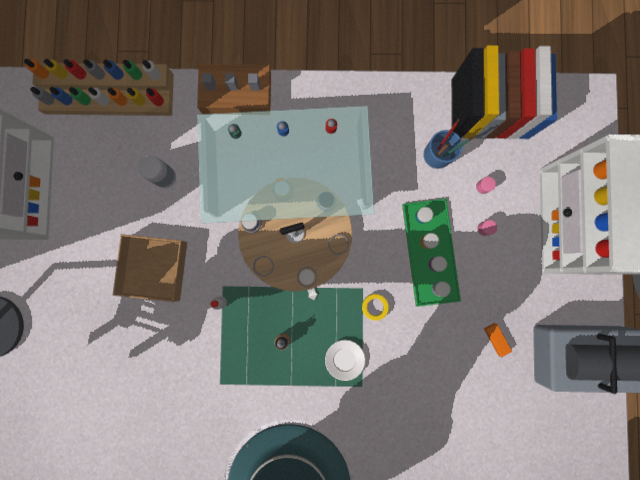

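View pics/scene0.png

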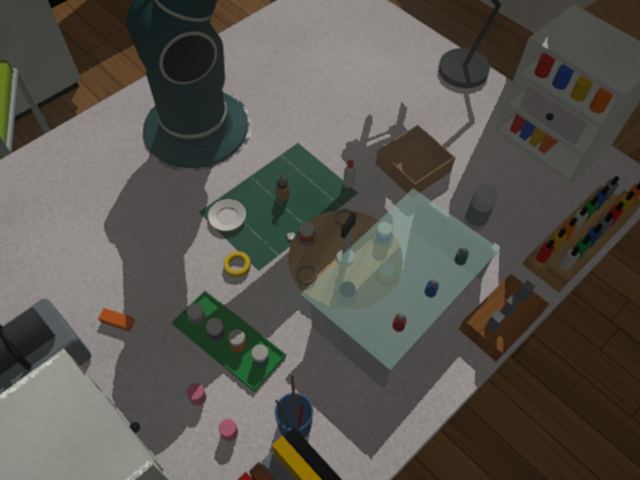

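The top view shows the rack at about (295,235), the tray with 4 spares at (432,250), the bin at (150,268), tape at (375,306), glue at (216,303), primer at (155,170) and pink look-alikes at (486,184) and (487,227). Next I need a close look at the rack.

```bash
python3 - <<'E'
from h import *
im,d=snap("top"); a=cv2.resize(im[165:305,225:475],None,fx=3.2,fy=3.2,interpolation=cv2.INTER_CUBIC)
cv2.imwrite("pics/c1.png",cv2.convertScaleAbs(a,alpha=1.5))
P=cloud("top",d)
for n in ["handle","rack_base","tray","bin","spare1","used1","jar1","pocket0","riser","glue","tape","primer"]:
    for r in manip.cut_out(n,"top")[:7]:
        m=r["mask"]; q=P[m&(d>0)]
        print(n,round(r["p"],2),[int(x) for x in r["rect"]],np.median(q,0).round(3) if len(q) else None, (np.percentile(q[:,2],95).round(3)) if len(q) else None)
im,d=snap("scene"); a=cv2.resize(im[190:320,270:430],None,fx=4.5,fy=4.5,interpolation=cv2.INTER_CUBIC)
cv2.imwrite("pics/c2.png",cv2.convertScaleAbs(a,alpha=1.5))
E
```

```text
handle 0.95 [239, 217, 353, 297] [ 0.524 -0.009  0.032] 0.047
handle 0.23 [418, 231, 439, 251] [ 0.545 -0.303  0.045] 0.049
rack_base 0.74 [240, 215, 351, 290] [ 0.524 -0.009  0.032] 0.044
rack_base 0.46 [309, 292, 319, 303] [ 0.426 -0.046  0.005] 0.01
tray 0.64 [402, 199, 460, 305] [ 0.521 -0.311  0.004] 0.012
tray 0.4 [416, 207, 431, 223] [ 0.603 -0.29   0.044] 0.049
bin 0.73 [110, 235, 187, 303] [0.476 0.324 0.005] 0.054
spare1 0.8 [421, 233, 438, 249] [ 0.545 -0.303  0.044] 0.049
spare1 0.75 [427, 256, 447, 271] [ 0.495 -0.32   0.044] 0.048
spare1 0.73 [429, 280, 450, 294] [ 0.44  -0.326  0.045] 0.049
spare1 0.65 [415, 208, 429, 223] [ 0.602 -0.291  0.045] 0.049
spare1 0.61 [472, 177, 494, 194] [ 0.672 -0.43   0.04 ] 0.044
spare1 0.5 [475, 219, 499, 237] [ 0.577 -0.431  0.04 ] 0.044
used1 0.29 [112, 235, 188, 301] [0.476 0.325 0.005] 0.054
jar1 0.58 [296, 266, 314, 284] [ 0.462 -0.033  0.073] 0.077
jar1 0.31 [430, 281, 448, 295] [ 0.44  -0.326  0.045] 0.049
pocket0 0.82 [238, 215, 350, 290] [ 0.524 -0.009  0.032] 0.045
riser 0.61 [197, 104, 374, 221] [0.695 0.014 0.124] 0.128
riser 0.61 [420, 232, 437, 249] [ 0.545 -0.303  0.044] 0.048
riser 0.3 [209, 298, 225, 308] [0.404 0.156 0.057] 0.086
glue 0.54 [211, 298, 229, 309] [0.404 0.157 0.055] 0.086
tape 0.75 [363, 295, 388, 319] [ 0.399 -0.19   0.017] 0.021
tape 0.52 [415, 208, 430, 222] [ 0.603 -0.29   0.045] 0.049
primer 0.69 [136, 159, 176, 189] [0.681 0.287 0.112] 0.122
```

View pics/c1.png

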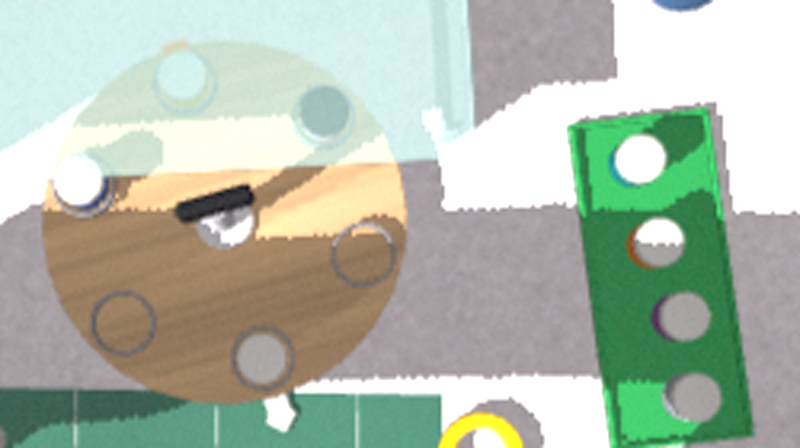

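View pics/c2.png

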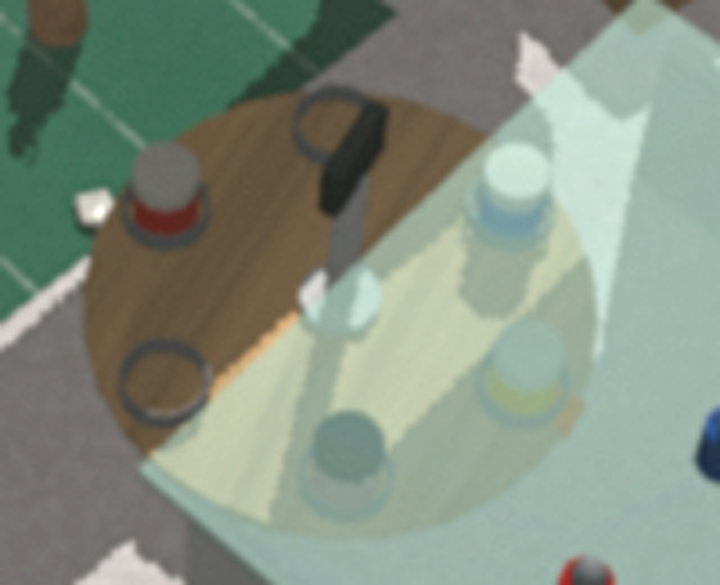

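The rack holds full jars at the pointer (red), left-back (blue) and back (yellow, beside the orange mark, so pocket 0). The jar at right-back, c1 (322,110), has a dark cap and clear body, so it is the used one and sits in pocket 5. Pockets 2 (front-left) and 4 (front-right) are empty.

Things that could be taken for spares:
- The four in the tray: c1 (640,160), (657,243), (683,317) and (693,397). I choose these, because they are white-capped and in the tray.
- Two pink jars at top (486,184) and (487,227), which are excluded.
- Jars on the glass, which are also excluded.

Next is the rack geometry.

```bash
cat >> h.py <<'E'
def spares(cams=("top","scene")):
    out={}
    for c in cams:
        im,d=snap(c); P=cloud(c,d)
        # tops of jars standing in tray region
        m=((d>0)&(P[...,0]>.36)&(P[...,0]<.68)&(P[...,1]<-.2)&(P[...,1]>-.40)&(P[...,2]>.037)&(P[...,2]<.055)).astype(np.uint8)
        n,l,s,ce=cv2.connectedComponentsWithStats(m)
        out[c]=[]
        for i in range(1,n):
            if s[i,4]<60: continue
            q=P[l==i][:,:2].astype(np.float32); (cx,cy),r=cv2.minEnclosingCircle(q)
            out[c].append([round(float(t),4) for t in (*(q.max(0)+q.min(0))/2,r)]+[int(s[i,4])])
    return out
E
python3 - <<'E'
from h import *
from scipy.optimize import least_squares
for c in("top","scene"):
    im,d=snap(c); P=cloud(c,d); X,Y,Z=P[...,0],P[...,1],P[...,2]
    b=(d>0)&(abs(X-.545)<.06)&(abs(Y+.01)<.06)&(Z>.155)&(Z<.195)
    q=P[b]; print(c,"bar",b.sum(),q[:,2].max().round(4),np.median(q[:,2]).round(4),cv2.minAreaRect((q[q[:,2]>.168][:,:2]*1000).astype(np.float32)))
    j=(d>0)&(abs(X-.46)<.04)&(abs(Y+.03)<.05)&(Z>.068)&(Z<.085); q=P[j]; print("jar3 top",(q.max(0)+q.min(0))/2,np.median(q,0).round(4))
    k=((d>0)&(abs(Z-.032)<.006)&(X<.56)&(np.hypot(X-.545,Y+.01)<.15)).astype(np.uint8)
    cs,_=cv2.findContours(k,cv2.RETR_EXTERNAL,cv2.CHAIN_APPROX_NONE); e=max(cs,key=len)[:,0]
    q=P[e[:,1],e[:,0]][:,:2]; q=q[(np.hypot(q[:,0]-.545,q[:,1]+.01)>.118)&(q[:,0]<.545)]
    f=least_squares(lambda p:np.hypot(q[:,0]-p[0],q[:,1]-p[1])-p[2],[.545,-.01,.128],loss="soft_l1",f_scale=.002); print("deck",f.x.round(4),len(q))
    w=(d>0)&(Z<.02)&(X<.45)&(X>.38)&(abs(Y+.045)<.04)&(im.min(2)>150); 
    q=P[w]; print("ptr",w.sum(),q.mean(0) if len(q) else 0, q.min(0) if len(q) else 0)
print(spares())
for r in manip.cut_out("bin","scene")[:1]: print(r["rect"])
E
```

```text
top bar 167 0.1786 0.174 ((557.6676635742188, -4.813787460327148), (11.830228805541992, 49.344139099121094), 17.44563102722168)
jar3 top [ 0.461804   -0.03417837  0.07387981] [ 0.4618 -0.0332  0.0726]
deck [ 0.5563 -0.0052  0.1258] 60
ptr 103 [ 0.43117014 -0.0555979   0.00324519] [ 0.41252995 -0.08402147 -0.00534939]
scene bar 184 0.1815 0.1742 ((560.661376953125, -4.77189826965332), (12.82992172241211, 51.10880661010742), 17.03940200805664)
jar3 top [ 0.46547382 -0.03403323  0.0738794 ] [ 0.4666 -0.0351  0.0742]
deck [ 0.5562 -0.0059  0.1245] 9
ptr 4 [ 0.42818935 -0.04715272  0.00745623] [ 0.42666979 -0.04860192  0.00573345]
{'top': [[0.6036, -0.2932, 0.0168, 187], [0.5462, -0.3056, 0.0172, 192], [0.4946, -0.3233, 0.0175, 194], [0.44, -0.3302, 0.0169, 190]], 'scene': [[0.4419, -0.331, 0.0192, 211], [0.4988, -0.3238, 0.0179, 218], [0.5494, -0.3061, 0.018, 221], [0.6077, -0.2939, 0.0175, 225]]}
[375.0, 125.6, 458.7, 194.0]
```

Axis is at about (0.5585,-0.005) and the pointer direction at 197°. Pocket 2 is at (0.486,0.063). My plan:
1. Fill pocket 2 where it stands.
2. Turn clockwise 60° and fill pocket 4 at the front.
3. Turn another 60°, swap the used jar in pocket 5 for a spare.
4. Turn the last 60° to reach home.

I start by moving towards the tray.

```bash
python3 -m jog '[[0,-45,5,0],[0,-45,5,-7],[30,-35,5,-7],[35,-30,5,-7],[35,-30,5,-7],[35,-30,5,-7],[35,-30,5,-7],[35,-30,0,-7]]' 0.35 15; python3 -m jog '[[35,-30,0,-7],[25,-40,0,-7],[0,-45,0,-7],[0,-45,0,-7],[0,-45,0,-7],[0,-45,0,-7],[0,-45,0,-7],[0,-45,0,-7]]'; python3 -m jog '[[0,-45,0,-7],[0,-45,0,-7],[0,-45,0,-7],[0,-45,0,-7],[0,-30,0,-7],[0,0,0,-3]]'
```

```text
t: 1.85
ee_pos: [0.382, 0.3236, 0.2414]
tcp_rot: [179.9, -0.0, 114.4]
ft_force: [0.3, 1.2, 0.0]
gripper_width: 0.0613
finger_force: 0.0
t: 2.65
ee_pos: [0.4403, -0.0169, 0.2407]
tcp_rot: [180.0, -0.1, 58.4]
ft_force: [1.3, 0.6, -0.1]
gripper_width: 0.0609
finger_force: 0.0
t: 3.25
ee_pos: [0.4398, -0.2292, 0.2407]
tcp_rot: [179.9, 0.0, 20.1]
ft_force: [-0.3, 0.1, -0.3]
gripper_width: 0.061
finger_force: 0.0
```

```bash
python3 -c "
from h import *
print(spares())"; python3 -m jog '[[0,-34,0,-7],[1,-34,-20,0],[0,-34,-45,0],[0,0,-45,0],[0,0,-45,0]]'
```

```text
{'top': [[0.6038, -0.2929, 0.0171, 187], [0.5461, -0.3057, 0.0171, 177]], 'scene': [[0.4442, -0.3308, 0.0184, 212], [0.499, -0.3239, 0.0172, 218], [0.5494, -0.3062, 0.0176, 221], [0.6077, -0.2933, 0.0173, 224]]}
t: 3.85
ee_pos: [0.4416, -0.3233, 0.0889]
tcp_rot: [180.0, -0.0, 13.8]
ft_force: [1.8, 0.1, -1.1]
gripper_width: 0.0612
finger_force: 0.0
```

```bash
python3 -m jog '[[1,0,-30,-1],[0,0,-20,0],[0,0,-14,0],[0,0,0,0],[0,0,0,0]]' && python3 -m jog '[[0,0,0,0],[0,0,0,0],[0,0,0,0],[0,0,0,0],[0,0,0,0],[0,0,0,0]]' 1 15
```

```text
t: 4.35
ee_pos: [0.4431, -0.3234, 0.0273]
tcp_rot: [180.0, -0.0, 12.7]
ft_force: [-0.2, 0.1, -0.2]
gripper_width: 0.0609
finger_force: 0.0
t: 4.95
ee_pos: [0.4428, -0.3234, 0.0269]
tcp_rot: [180.0, -0.0, 12.7]
ft_force: [0.2, 0.6, 6.7]
gripper_width: 0.0334
finger_force: 15.0
```

```bash
python3 -m jog '[[0,0,20,0],[0,0,40,0],[0,0,45,0],[0,0,45,8],[0,0,40,8],[0,10,0,8],[2,20,0,8],[3,35,0,8]]'; python3 -m jog '[[5,40,0,8],[5,40,0,8],[5,40,0,8],[5,40,0,8],[5,40,0,8],[5,40,0,8],[5,40,0,8],[4,30,0,8]]';  python3 -m jog '[[0,0,0,0]]'; python3 -c "
from h import *
print(spares(('scene',)))"
```

```text
t: 5.75
ee_pos: [0.4471, -0.259, 0.2168]
tcp_rot: [180.0, 0.0, 52.9]
ft_force: [0.8, 1.4, 0.2]
gripper_width: 0.0337
finger_force: 15.0
t: 6.55
ee_pos: [0.4864, 0.0541, 0.2166]
tcp_rot: [180.0, -0.0, 117.1]
ft_force: [0.1, -0.9, -0.5]
gripper_width: 0.0337
finger_force: 15.0
t: 6.65
ee_pos: [0.4866, 0.0555, 0.2163]
tcp_rot: [-180.0, -0.0, 117.3]
ft_force: [-0.2, -0.4, 0.2]
gripper_width: 0.0334
finger_force: 15.0
{'scene': [[0.4991, -0.3237, 0.0181, 218], [0.5492, -0.3064, 0.0182, 221], [0.6079, -0.2931, 0.0178, 225]]}
```

```bash
python3 - <<'E'
from h import *
from scipy.ndimage import gaussian_filter as g
for c in("top","scene"):
    im=cv2.imread(f'pics/{c}0.png').astype(np.float32).mean(2)
    for n,p0 in(("p2",(.486,.063)),("p4",(.5365,-.1024))):
        best=[]
        th=np.linspace(0,2*np.pi,90)
        for dx in np.arange(-.012,.0121,.001):
            for dy in np.arange(-.012,.0121,.001):
                x=p0[0]+dx;y=p0[1]+dy
                def ring(r,z): 
                    uv=np.array([w2px(c,(x+r*np.cos(t),y+r*np.sin(t),z)) for t in th[::3]]).astype(np.float32)
                    return cv2.remap(im,uv[:,:1].copy(),uv[:,1:].copy(),1).mean()
                best.append((ring(.0212,.044)-ring(.0275,.036)*.5-ring(.0135,.044)*.5,x,y))
        best.sort(); print(c,n,[np.round(b,4).tolist() for b in best[:3]])
E
```

```text
Traceback (most recent call last):
  File "h.py", line 16, in w2px
    K,T,_=cal(cam); c=T[:3,:3]@np.array(p)+T[:3,3]
          ~~~^^^^^
  File "h.py", line 9, in cal
    c=manip.calibration(cam); return np.array(c["intrinsics"]),np.array(c["camera_from_world"]),c
ValueError: time passes only in moves, steps and waits
```

```bash
cat >> h.py <<'E'
import functools
cal=functools.lru_cache(None)(cal)
def rings(c,pts,im=None):
    if im is None: im=snap(c)[0]
    im=im.astype(np.float32).mean(2); K,T,_=cal(c); th=np.linspace(0,2*np.pi,40); out=[]
    def ring(x,y,r,z):
        w=np.stack([x+r*np.cos(th),y+r*np.sin(th),0*th+z]); q=T[:3,:3]@w+T[:3,3:]
        u=K[0,0]*q[0]/-q[2]+K[0,2]; v=K[1,1]*q[1]/q[2]+K[1,2]
        return cv2.remap(im,u[:,None].astype(np.float32),v[:,None].astype(np.float32),1).mean()
    for p0 in pts:
        b=[(ring(x,y,.0212,.044)-ring(x,y,.0275,.036)*.5-ring(x,y,.0135,.044)*.5,x,y) for x in p0[0]+np.arange(-.012,.0121,.001) for y in p0[1]+np.arange(-.012,.0121,.001)]
        b.sort(); out.append(np.mean(b[:4],0).round(4).tolist())
    return out
E
python3 - <<'E'
from h import *
for c in("top","scene"): print(c,rings(c,[(.486,.063),(.5365,-.1024)],cv2.imread(f'pics/{c}0.png')))
print(manip.state()["ee_pos"],manip.state()["t"])
E
```

```text
top [[-9.4631, 0.485, 0.0623], [-14.3669, 0.5392, -0.1092]]
scene [[-8.1123, 0.4925, 0.0605], [-13.4827, 0.5402, -0.1064]]
[0.48645319 0.05300558 0.21634466] 6.7
```

```bash
python3 - <<'E'
from h import *
for n,u,v,z in(("p2",123,323,.044),("p4",363,253,.044),("p3cap",262,357,.076),("used",322,110,.076),("blue",80,183,.076),("yellow",182,75,.076)):
    print(n,px2w("top",225+u/3.2,165+v/3.2,z).round(4))
for n,u,v,z in(("p2",338,125,.044),("p4",165,382,.044),("p3cap",167,172,.076),("used",350,446,.076),("blue",515,170,.076),("yellow",528,350,.076)):
    print(n,px2w("scene",270+u/4.5,190+v/4.5,z).round(4))
E
```

```text
p2 [0.4846 0.0617 0.044 ]
p4 [ 0.5352 -0.1029  0.044 ]
p3cap [ 0.4627 -0.0351  0.076 ]
used [ 0.6296 -0.073   0.076 ]
blue [0.5778 0.0895 0.076 ]
yellow [0.6522 0.0221 0.076 ]
p2 [0.4922 0.0619 0.044 ]
p4 [ 0.5414 -0.1038  0.044 ]
p3cap [ 0.4692 -0.0353  0.076 ]
used [ 0.6374 -0.0761  0.076 ]
blue [0.5847 0.0903 0.076 ]
yellow [0.6586 0.0211 0.076 ]
```

```bash
python3 -m jog '[[1,4,-20,7],[1,4,-40,7],[0,0,-40,6],[0,0,-30,0],[0,0,-11,0],[0,0,0,0],[0,0,0,0]]'; python3 - <<'E'
from h import *
im,d=snap("scene"); a=cv2.resize(im[190:290,290:430],None,fx=5,fy=5,interpolation=cv2.INTER_CUBIC)
cv2.imwrite("pics/c3.png",cv2.convertScaleAbs(a,alpha=1.6))
s=[manip.state()["ee_pos"]];print(s)
E
```

```text
t: 7.4
ee_pos: [0.4893, 0.0593, 0.0767]
tcp_rot: [179.9, 0.1, 136.6]
ft_force: [-0.1, 0.2, -0.2]
gripper_width: 0.0339
finger_force: 15.0
[array([0.48952461, 0.05952011, 0.07701226])]
```

View pics/c3.png

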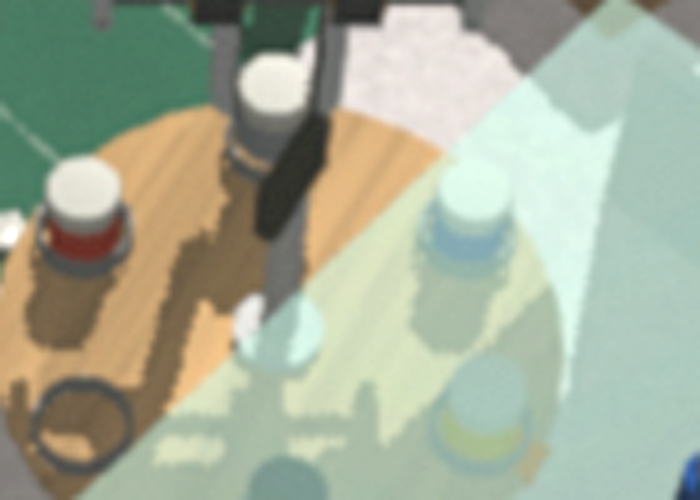

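c3 shows the held jar's cap at (275,82) just above pocket 2's ring, partly behind the handle.

```bash
python3 - <<'E'
from h import *
im,d=snap("scene"); P=cloud("scene",d)
for n,u,v,z in(("held",275,82,.096),("p3",84,188,.076),("p1",475,188,.076)):
    U,V=290+u/5,190+v/5; print(n,px2w("scene",U,V,z).round(4),P[int(V),int(U)].round(4))
b=(d>0)&(np.hypot(P[...,0]-.489,P[...,1]-.06)<.03)&(P[...,2]>.088)&(P[...,2]<.105); q=P[b]
print(np.percentile(q,[2,50,98],axis=0).round(4))
E
```

```text
held [0.4938 0.0565 0.096 ] [0.4926 0.0578 0.0951]
p3 [ 0.4675 -0.0346  0.076 ] [ 0.4654 -0.0351  0.0766]
p1 [0.5853 0.0916 0.076 ] [0.6021 0.0666 0.1232]
[[0.4769 0.0343 0.0885]
 [0.4955 0.0541 0.0962]
 [0.5147 0.0718 0.1037]]
```

```bash
python3 -m jog '[[-3,3,0,0],[0,3,0,0],[0,0,-7,0],[0,0,-4,0],[0,0,-4,0],[0,0,0,0]]'
```

```text
t: 8.1
ee_pos: [0.4852, 0.0654, 0.0598]
tcp_rot: [-179.9, -0.0, 136.7]
ft_force: [-0.2, -0.2, -0.8]
gripper_width: 0.0336
finger_force: 15.0
```

```bash
python3 -m jog '[[0,0,-2,0],[0,0,-2,0],[0,0,0,0]]'; python3 -m jog '[[0,0,-1,0],[0,0,0,0],[0,0,0,0]]'
```

```text
t: 8.4
ee_pos: [0.4855, 0.0656, 0.0563]
tcp_rot: [-180.0, -0.0, 136.7]
ft_force: [-0.1, 0.4, -0.3]
gripper_width: 0.0339
finger_force: 15.0
t: 8.7
ee_pos: [0.4856, 0.0657, 0.0556]
tcp_rot: [180.0, 0.0, 136.7]
ft_force: [-0.6, -0.2, 0.4]
gripper_width: 0.0336
finger_force: 15.0
```

```bash
python3 -m jog '[[0,0,0,0],[0,0,0,0],[0,0,0,0],[0,0,10,0],[0,0,35,0],[0,0,40,0],[0,0,45,0],[0,0,30,0]]' 0.3; python3 -m jog '[[10,-10,0,-7],[25,-24,0,-8],[25,-24,0,-8],[13,-11,0,-7],[0,0,-20,0],[0,0,0,0]]'; python3 - <<'E'
from h import *
im,d=snap("scene"); a=cv2.resize(im[190:290,290:430],None,fx=5,fy=5,interpolation=cv2.INTER_CUBIC)
cv2.imwrite("pics/c4.png",cv2.convertScaleAbs(a,alpha=1.6))
P=cloud("scene",d)
b=(d>0)&(np.hypot(P[...,0]-.489,P[...,1]-.06)<.03)&(P[...,2]>.066)&(P[...,2]<.085); print(np.percentile(P[b],[2,50,98],axis=0).round(4))
E
```

```text
t: 9.5
ee_pos: [0.4861, 0.0655, 0.2192]
tcp_rot: [179.9, 0.1, 136.7]
ft_force: [0.1, 0.1, -0.5]
gripper_width: 0.066
finger_force: 0.0
t: 10.1
ee_pos: [0.5576, -0.0036, 0.1943]
tcp_rot: [-179.8, -0.0, 106.7]
ft_force: [0.1, 1.1, -0.3]
gripper_width: 0.0653
finger_force: 0.0
[[0.4754 0.0466 0.0677]
 [0.4905 0.0605 0.0742]
 [0.5044 0.0769 0.079 ]]
```

View pics/c4.png

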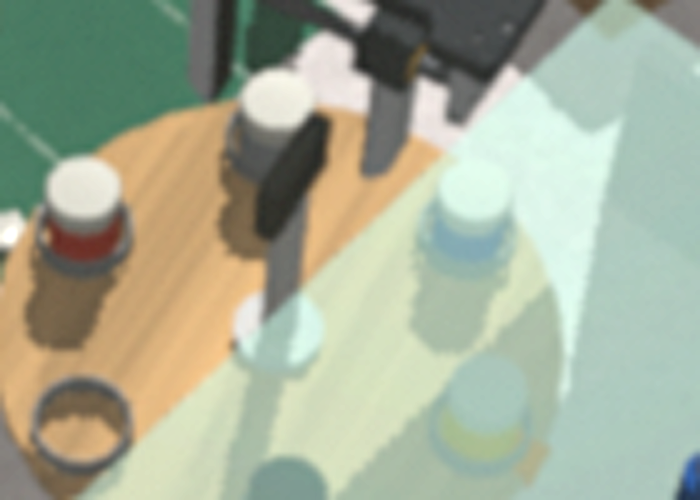

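c4 shows the jar standing upright in pocket 2's ring at (278,105). Now I grip the handle and check its centring.

```bash
python3 -m jog '[[0,0,-25,0],[0,0,-25,0],[0,0,0,0]]'; python3 -m jog '[[0,0,0,0],[0,0,0,0],[0,0,0,0],[0,0,0,0],[0,0,0,0],[0,0,0,0],[0,0,0,0],[0,0,0,0]]' 1 15
```

```text
t: 10.45
ee_pos: [0.5572, -0.0028, 0.1443]
tcp_rot: [-179.8, -0.0, 106.7]
ft_force: [-0.8, 0.8, 0.8]
gripper_width: 0.0654
finger_force: 0.0
t: 11.25
ee_pos: [0.5588, -0.0033, 0.1457]
tcp_rot: [180.0, 0.0, 106.7]
ft_force: [1.6, 0.8, -0.2]
gripper_width: 0.0143
finger_force: 15.0
```

```bash
python3 -m jog '[[0,0,0,-5],[0,0,0,-8],[0,0,0,-8],[0,0,0,-8],[0,0,0,-8],[0,0,0,-8],[0,0,0,-8],[0,0,0,-7]]' 1 25;  python3 -m jog '[[0,0,0,0],[0,0,0,0]]'; python3 -c "
from bench import manip; print(manip.state()['wrist_torque'])"
```

```text
t: 12.05
ee_pos: [0.5602, -0.0029, 0.1458]
tcp_rot: [179.8, -0.1, 46.4]
ft_force: [14.0, 0.4, -10.0]
gripper_width: 0.0133
finger_force: 24.5
t: 12.25
ee_pos: [0.5602, -0.0034, 0.1461]
tcp_rot: [179.8, -0.1, 46.7]
ft_force: [8.4, 0.2, 0.5]
gripper_width: 0.0118
finger_force: 52.1
[ 0.04199382 -1.777527   -0.04339716]
```

```bash
python3 -m jog '[[0,0,0,0],[0,0,0,0],[0,0,0,0],[0,0,0,0],[0,0,20,0],[0,0,30,0],[0,0,30,0],[0,0,0,0]]' 0.35 15; python3 - <<'E'
from h import *
im,d=snap("scene"); a=cv2.resize(im[190:320,270:430],None,fx=4.5,fy=4.5,interpolation=cv2.INTER_CUBIC)
cv2.imwrite("pics/c5.png",cv2.convertScaleAbs(a,alpha=1.6))
print(spares())
E
```

```text
t: 13.05
ee_pos: [0.5601, -0.0036, 0.2288]
tcp_rot: [179.8, -0.2, 46.7]
ft_force: [-0.0, -0.2, -0.8]
gripper_width: 0.061
finger_force: 0.0
{'top': [[0.6036, -0.2925, 0.0169, 189], [0.546, -0.3057, 0.0175, 191], [0.4946, -0.3232, 0.0173, 194]], 'scene': [[0.4986, -0.3235, 0.018, 218], [0.5494, -0.3063, 0.0182, 224], [0.6073, -0.294, 0.0175, 228]]}
```

View pics/c5.png

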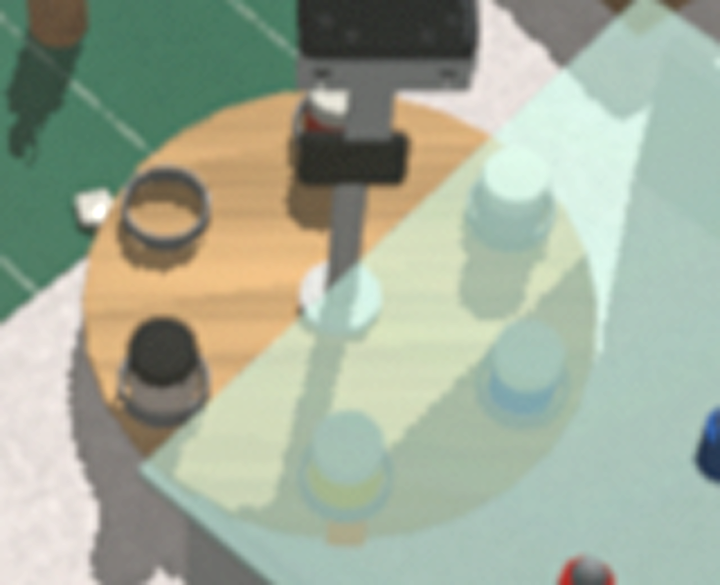

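c5 shows pocket 4 (empty) at the pointer (165,205), and the black-capped clear jar at right-front (162,355). Next spare is at about (0.495,-0.321).

```bash
python3 -m jog '[[-5,-25,0,-5],[-10,-40,0,-5],[-10,-42,0,-5],[-10,-42,0,-5],[-10,-42,0,-5],[-10,-42,0,-5],[-10,-42,0,-4],[0,-42,0,0]]';python3 -m jog '[[0,0,-30,0],[0,0,-45,0],[0,0,-45,0],[0,0,-30,0],[0,0,0,0],[0,0,0,0]]'; python3 -c "
from h import *
print(spares(('scene',)))"
```

```text
t: 14.0
ee_pos: [0.492, -0.3218, 0.2245]
tcp_rot: [-179.9, 0.1, 12.5]
ft_force: [1.7, 0.4, 1.0]
gripper_width: 0.0611
finger_force: 0.0
t: 14.6
ee_pos: [0.4931, -0.3207, 0.0757]
tcp_rot: [-180.0, 0.1, 12.6]
ft_force: [0.3, -0.6, 1.4]
gripper_width: 0.061
finger_force: 0.0
{'scene': [[0.4991, -0.3237, 0.0177, 216], [0.5494, -0.3062, 0.0177, 221], [0.6072, -0.2933, 0.0178, 226]]}
```

Next I lower to TCP z = 0.026 and shift +2 mm in x.

```bash
python3 -m jog '[[2,0,-25,0],[0,0,-15,0],[0,0,-10,0],[0,0,0,0],[0,0,0,0]]' && python3 -m jog '[[0,0,0,0],[0,0,0,0],[0,0,0,0],[0,0,0,0],[0,0,0,0],[0,0,0,0]]' 1 15
```

```text
t: 15.15
ee_pos: [0.4957, -0.3207, 0.0262]
tcp_rot: [180.0, -0.0, 12.7]
ft_force: [0.2, -0.7, 0.4]
gripper_width: 0.061
finger_force: 0.0
t: 15.75
ee_pos: [0.4958, -0.3204, 0.0258]
tcp_rot: [180.0, -0.0, 12.7]
ft_force: [-0.5, -0.3, 5.9]
gripper_width: 0.0338
finger_force: 15.0
```

```bash
python3 -m jog '[[0,0,20,0],[0,0,40,0],[0,0,45,0],[0,0,45,0],[0,20,0,0],[-4,36,0,2],[-7,40,0,2],[-7,40,0,0]]'; python3 -m jog '[[-7,40,0,0],[-7,40,0,0],[0,40,0,0],[0,32,0,0],[0,0,-40,0],[0,0,-40,0],[0,0,-19,0],[0,0,0,0]]'; python3 -m jog '[[0,0,0,0],[0,0,0,0]]'; python3 - <<'E'
from h import *
im,d=snap("scene"); P=cloud("scene",d); e=manip.state()["ee_pos"]; print(e)
a=cv2.resize(im[190:320,270:430],None,fx=4.5,fy=4.5,interpolation=cv2.INTER_CUBIC)
cv2.imwrite("pics/c6.png",cv2.convertScaleAbs(a,alpha=1.6))
E
```

```text
t: 16.55
ee_pos: [0.477, -0.183, 0.1753]
tcp_rot: [-180.0, 0.0, 16.7]
ft_force: [0.3, 0.2, 0.5]
gripper_width: 0.0339
finger_force: 15.0
t: 17.35
ee_pos: [0.462, -0.0326, 0.0746]
tcp_rot: [-180.0, 0.2, 16.7]
ft_force: [-0.2, 0.3, 0.6]
gripper_width: 0.0339
finger_force: 15.0
t: 17.55
ee_pos: [0.4644, -0.0324, 0.0777]
tcp_rot: [-180.0, -0.1, 16.7]
ft_force: [0.4, -0.3, 1.0]
gripper_width: 0.0336
finger_force: 15.0
[ 0.46432139 -0.03229616  0.07769115]
```

View pics/c6.png

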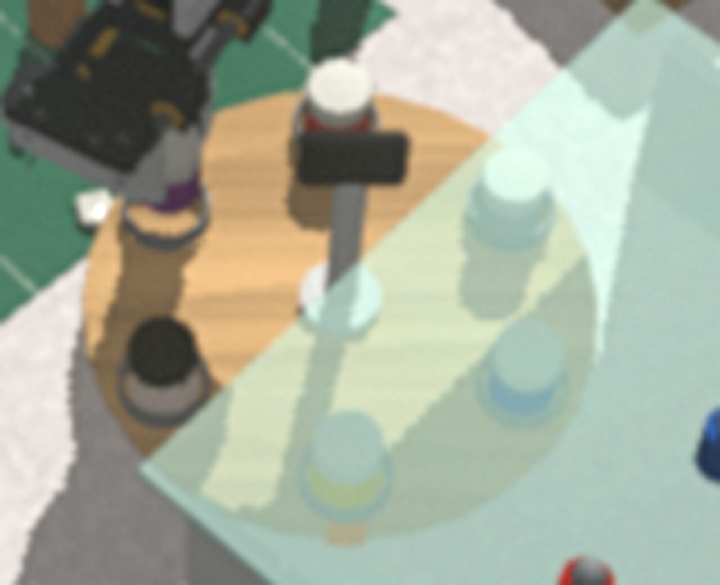

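c6 shows the purple jar over pocket 4's ring at about (172,200), roughly centred.

```bash
python3 -m jog '[[0,0,-7,0],[0,0,-4,0],[0,0,-4,0],[0,0,0,0],[0,0,0,0]]'
```

```text
t: 18.1
ee_pos: [0.4635, -0.0325, 0.0615]
tcp_rot: [180.0, 0.0, 16.7]
ft_force: [-0.9, -0.9, -0.7]
gripper_width: 0.0338
finger_force: 15.0
```

```bash
python3 -m jog '[[0,0,-3,0],[0,0,-2,0],[0,0,-1,0],[0,0,0,0]]';  python3 -m jog '[[0,0,0,0],[0,0,0,0],[0,0,0,0],[0,0,10,0],[0,0,35,0],[0,0,40,0],[0,0,45,0],[0,0,40,0]]' 0.3; python3 - <<'E'
from h import *
im,d=snap("scene")
a=cv2.resize(im[190:320,270:430],None,fx=4.5,fy=4.5,interpolation=cv2.INTER_CUBIC)
cv2.imwrite("pics/c7.png",cv2.convertScaleAbs(a,alpha=1.6))
print(spares(),manip.state()["ee_pos"])
E
```

```text
t: 18.5
ee_pos: [0.4635, -0.0324, 0.0554]
tcp_rot: [-180.0, 0.0, 16.7]
ft_force: [-0.2, 1.0, -0.2]
gripper_width: 0.0335
finger_force: 15.0
t: 19.3
ee_pos: [0.4633, -0.0331, 0.2279]
tcp_rot: [180.0, -0.0, 16.6]
ft_force: [0.2, 0.6, 0.6]
gripper_width: 0.0657
finger_force: 0.0
{'top': [[0.6037, -0.2931, 0.0174, 185], [0.5461, -0.306, 0.0172, 190]], 'scene': [[0.5494, -0.3058, 0.0174, 221], [0.6072, -0.2932, 0.0177, 224]]} [ 0.46456937 -0.03217938  0.22783104]
```

View pics/c7.png

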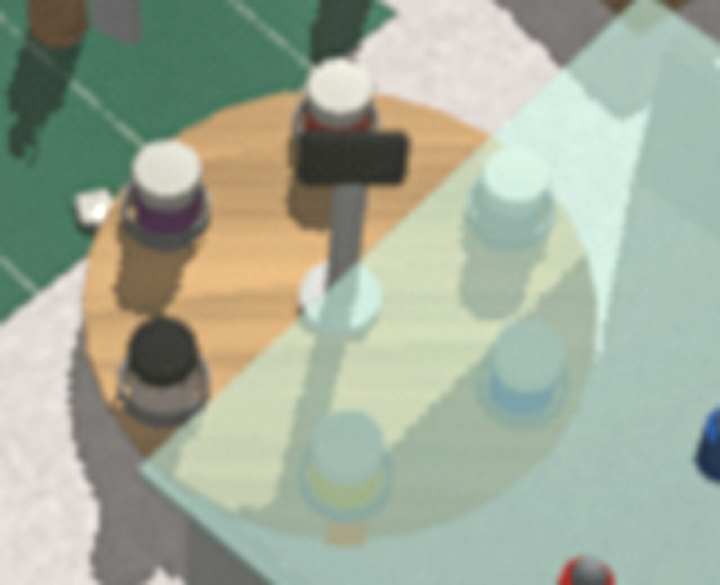

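c7 shows the purple jar seated in pocket 4 at (167,190). Back to the handle at yaw 47, then another 60° clockwise.

```bash
python3 -m jog '[[12,4,0,7],[28,8,0,8],[28,8,0,8],[20,7,0,7],[8,2,-20,0],[0,0,-30,0],[0,0,-32,0],[0,0,0,0]]'; python3 -m jog '[[0,0,0,0],[0,0,0,0],[0,0,0,0],[0,0,0,0],[0,0,0,0],[0,0,0,0],[0,0,0,0]]' 1 15
```

```text
t: 20.25
ee_pos: [0.557, -0.0036, 0.1398]
tcp_rot: [-179.8, 0.3, 46.6]
ft_force: [-0.3, 1.3, -0.1]
gripper_width: 0.0659
finger_force: 0.0
t: 20.95
ee_pos: [0.56, -0.0036, 0.1438]
tcp_rot: [179.9, -0.0, 46.7]
ft_force: [0.8, -0.1, -1.6]
gripper_width: 0.0146
finger_force: 15.0
```

```bash
python3 -m jog '[[0,0,0,-5],[0,0,0,-8],[0,0,0,-8],[0,0,0,-8],[0,0,0,-8],[0,0,0,-8],[0,0,0,-8],[0,0,0,-7]]' 1 20;  python3 -m jog '[[0,0,0,0],[0,0,0,0]]'; python3 -m jog '[[0,0,0,0],[0,0,0,0],[0,0,0,0],[0,0,0,0],[0,0,20,0],[0,0,30,0],[0,0,30,0],[0,0,0,0]]' 0.3 15; python3 - <<'E'
from h import *
im,d=snap("scene")
a=cv2.resize(im[190:320,270:430],None,fx=4.5,fy=4.5,interpolation=cv2.INTER_CUBIC)
cv2.imwrite("pics/c8.png",cv2.convertScaleAbs(a,alpha=1.6))
P=cloud("scene",d); b=(d>0)&(np.hypot(P[...,0]-.4665,P[...,1]+.035)<.03)&(P[...,2]>.068)&(P[...,2]<.085); print(np.percentile(P[b],[2,50,98],axis=0).round(4))
E
```

```text
t: 21.75
ee_pos: [0.5599, -0.0045, 0.1438]
tcp_rot: [179.9, -0.1, -13.7]
ft_force: [2.6, -7.4, -0.5]
gripper_width: 0.015
finger_force: 19.7
t: 21.95
ee_pos: [0.5595, -0.0044, 0.1437]
tcp_rot: [179.9, -0.0, -13.4]
ft_force: [-2.5, -5.6, 4.9]
gripper_width: 0.0144
finger_force: 20.0
t: 22.75
ee_pos: [0.561, -0.0036, 0.2267]
tcp_rot: [-179.9, -0.2, -13.3]
ft_force: [-0.0, 0.3, -0.7]
gripper_width: 0.0659
finger_force: 0.0
[[ 0.4534 -0.0596  0.0693]
 [ 0.4703 -0.0451  0.074 ]
 [ 0.4849 -0.0284  0.0791]]
```

View pics/c8.png

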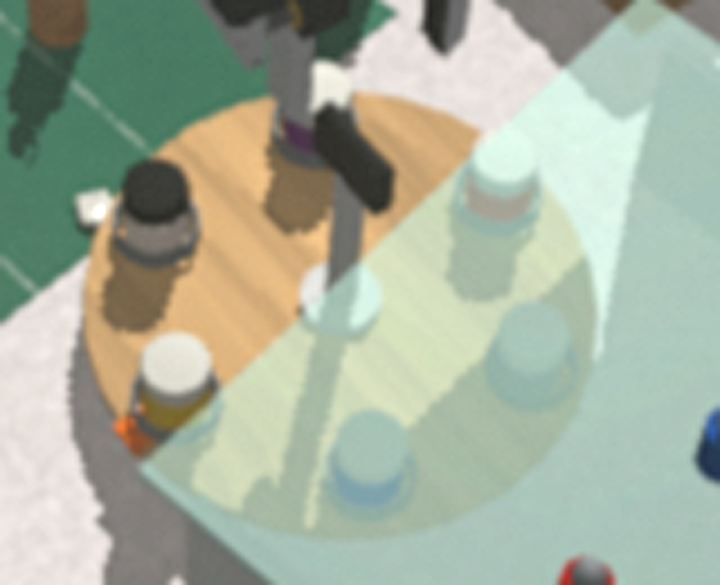

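c8 shows the used jar almost at the pointer at (157,195), with the deck about 6° short of the detent. I let it settle and re-measure.

```bash
python3 -m jog '[[0,0,0,0],[0,0,0,0],[0,0,0,0],[0,0,0,0],[0,0,0,0]]'; cat >> h.py <<'E'
def front():
    im,d=snap("scene"); P=cloud("scene",d)
    for n,p in(("front",(.468,-.037)),("right",(.541,-.104))):
        b=(d>0)&(np.hypot(P[...,0]-p[0],P[...,1]-p[1])<.035)&(P[...,2]>.07)&(P[...,2]<.085); q=P[b]; print(n,len(q),np.percentile(q,[2,50,98],axis=0).round(4).tolist())
    b=(d>0)&(np.hypot(P[...,0]-.56,P[...,1]+.005)<.04)&(P[...,2]>.168)&(P[...,2]<.185); print("bar",cv2.minAreaRect((P[b][:,:2]*1000).astype(np.float32)))
    return im
E
python3 -c "
from h import *
front()"
```

```text
t: 23.3
ee_pos: [0.5595, -0.0034, 0.2233]
tcp_rot: [180.0, 0.0, -13.3]
ft_force: [0.3, -0.5, -0.5]
gripper_width: 0.0654
finger_force: 0.0
front 158 [[0.454, -0.0588, 0.0702], [0.4696, -0.0445, 0.0742], [0.4851, -0.0295, 0.0786]]
right 184 [[0.5331, -0.1206, 0.0705], [0.5498, -0.1051, 0.0747], [0.565, -0.0889, 0.0791]]
bar ((561.4241943359375, -5.708587646484375), (13.873393058776855, 50.030731201171875), 84.10938262939453)
```

```bash
python3 -m jog '[[0,0,-25,7],[0,0,-30,0],[0,0,-25,0],[0,0,0,0]]'; python3 -m jog '[[0,0,0,0],[0,0,0,0],[0,0,0,0],[0,0,0,0],[0,0,0,0],[0,0,0,0],[0,0,0,0]]' 1 35; python3 -m jog '[[0,0,0,-5],[0,0,0,-4],[0,0,0,0],[0,0,0,0]]'; python3 -c "
from h import *
print(manip.state()['wrist_torque']);front()"
```

```text
t: 23.75
ee_pos: [0.5581, -0.0033, 0.1412]
tcp_rot: [179.9, 0.2, -6.3]
ft_force: [-0.3, 0.5, 1.4]
gripper_width: 0.0656
finger_force: 0.0
t: 24.45
ee_pos: [0.5595, -0.0045, 0.1436]
tcp_rot: [179.9, -0.0, -6.4]
ft_force: [0.4, -1.2, -0.3]
gripper_width: 0.0141
finger_force: 35.0
t: 24.85
ee_pos: [0.5595, -0.0045, 0.1437]
tcp_rot: [179.9, -0.0, -15.4]
ft_force: [-1.0, -5.7, 1.2]
gripper_width: 0.0133
finger_force: 35.0
[-1.41276429  0.36632259  0.13753748]
front 160 [[0.4505, -0.0474, 0.0704], [0.4661, -0.0333, 0.0747], [0.4811, -0.0178, 0.0793]]
right 175 [[0.5219, -0.1172, 0.0705], [0.5373, -0.1023, 0.0748], [0.5528, -0.0867, 0.0784]]
bar ((563.5582885742188, -8.258594512939453), (38.5989990234375, 32.4058952331543), 27.554367065429688)
```

```bash
python3 -m jog '[[0,0,0,0],[0,0,0,0],[0,0,0,0],[0,0,0,0],[0,0,0,0],[0,0,20,0],[0,0,30,0],[0,0,30,0]]' 0.3 15; python3 -m jog '[[0,0,0,0],[0,0,0,0],[0,0,0,0]]';python3 -c "
from h import *
front();print(spares())"
```

```text
t: 25.7
ee_pos: [0.5593, -0.0035, 0.2244]
tcp_rot: [180.0, 0.0, -15.3]
ft_force: [0.4, 0.3, -0.2]
gripper_width: 0.0657
finger_force: 0.0
t: 26.0
ee_pos: [0.5592, -0.0031, 0.2227]
tcp_rot: [180.0, 0.1, -15.3]
ft_force: [-0.4, -0.3, 0.6]
gripper_width: 0.066
finger_force: 0.0
front 158 [[0.4495, -0.0491, 0.0702], [0.4662, -0.0339, 0.0745], [0.4806, -0.0179, 0.0788]]
right 175 [[0.5229, -0.1179, 0.0704], [0.5382, -0.1029, 0.0749], [0.5533, -0.0878, 0.0797]]
bar ((560.5112915039062, -4.893354415893555), (13.197608947753906, 51.758384704589844), 75.65367889404297)
{'top': [[0.6035, -0.2926, 0.0171, 187], [0.5462, -0.3066, 0.0172, 191]], 'scene': [[0.55, -0.306, 0.0176, 224], [0.6077, -0.2934, 0.0175, 228]]}
```

Deck is in the detent. Now the used jar at the front.

```bash
python3 -m jog '[[-15,-5,0,8],[-27,-8,0,8],[-27,-8,0,8],[-27,-8,0,8],[0,0,-40,0],[0,0,-40,0],[0,0,-40,0],[0,0,-25,0]]'; python3 -m jog '[[0,0,-15,0],[0,0,-8,0],[0,0,0,0],[0,0,0,0]]'
```

```text
t: 26.95
ee_pos: [0.4622, -0.0325, 0.0759]
tcp_rot: [-180.0, 0.2, 16.7]
ft_force: [0.2, 0.1, 0.5]
gripper_width: 0.0655
finger_force: 0.0
t: 27.35
ee_pos: [0.4639, -0.0325, 0.056]
tcp_rot: [180.0, -0.0, 16.7]
ft_force: [-0.1, -0.3, 0.8]
gripper_width: 0.0657
finger_force: 0.0
```

```bash
python3 -m jog '[[0,0,0,0],[0,0,0,0],[0,0,0,0],[0,0,0,0],[0,0,0,0],[0,0,15,0],[0,0,35,0],[0,0,40,0]]' 1 15; python3 -m jog '[[0,0,45,0],[0,0,35,0],[0,20,0,0],[2,40,0,0],[2,42,0,0],[2,42,0,0],[2,42,0,0],[2,42,0,0]]';python3 -m jog '[[2,42,0,0],[0,42,0,0],[0,40,0,0],[0,0,0,0],[0,0,0,0]]'; python3 - <<'E'
from h import *
for c in("scene","top"):
    im,d=snap(c); P=cloud(c,d); b=(d>0)&(np.hypot(P[...,0]-.476,P[...,1]-.325)<.12)&(P[...,2]>.048)&(P[...,2]<.062)
    print(b.sum(),cv2.minAreaRect((P[b][:,:2]*1000).astype(np.float32)))
front()
E
```

```text
t: 28.15
ee_pos: [0.4628, -0.0328, 0.146]
tcp_rot: [180.0, 0.1, 16.6]
ft_force: [0.6, 0.6, 1.0]
gripper_width: 0.0336
finger_force: 15.0
t: 28.95
ee_pos: [0.4733, 0.1976, 0.2256]
tcp_rot: [-180.0, 0.0, 16.7]
ft_force: [0.1, 0.0, 0.9]
gripper_width: 0.0338
finger_force: 15.0
t: 29.45
ee_pos: [0.4754, 0.3199, 0.2251]
tcp_rot: [179.9, 0.0, 16.7]
ft_force: [-0.4, -0.6, -0.4]
gripper_width: 0.034
finger_force: 15.0
528 ((480.1846618652344, 317.3988342285156), (143.0286102294922, 139.02301025390625), 85.51492309570312)
386 ((476.81036376953125, 316.7572326660156), (136.94090270996094, 135.02212524414062), 84.68433380126953)Traceback (most recent call last):
  File "<stdin>", line 5, in <module>
  File "h.py", line 51, in front
    b=(d>0)&(np.hypot(P[...,0]-p[0],P[...,1]-p[1])<.035)&(P[...,2]>.07)&(P[...,2]<.085); q=P[b]; print(n,len(q),np.percentile(q,[2,50,98],axis=0).round(4).tolist())
                                                                                                                ~~~~~~~~~~~~~^^^^^^^^^^^^^^^^^^^^
    return _quantile_unchecked(
        a, q, axis, out, overwrite_input, method, keepdims, weights)
    return _ureduce(a,
                    func=_quantile_ureduce_func,
    ...<5 lines>...
                    overwrite_input=overwrite_input,
                    method=method)
    r = func(a, **kwargs)
    result = _quantile(arr,
                       quantiles=q,
    ...<2 lines>...
                       out=out,
                       weights=wgt)
    slices_having_nans = np.isnan(arr[-1, ...])
                                  ~~~^^^^^^^^^
IndexError: index -1 is out of bounds for axis 0 with size 0
```

```bash
python3 -m jog '[[0,0,-35,0],[0,0,-40,0],[0,0,-40,0],[0,0,-40,0],[0,0,-20,0],[0,0,-13,0],[0,0,0,0]]'; python3 -m jog '[[0,0,0,0],[0,0,0,0],[0,0,0,0],[0,0,0,0],[0,0,20,0],[0,0,40,0],[0,0,45,0],[0,0,45,0]]' 0.3; python3 -m jog '[[0,-20,40,0],[0,-40,0,0],[0,-45,0,0],[0,-45,0,0],[0,-45,0,0],[0,-45,0,0],[0,-45,0,0],[0,-45,0,0]]'; python3 -m jog '[[10,-45,0,0],[20,-45,0,0],[20,-45,0,-2],[20,-45,0,-2],[0,-45,0,0]]';python3 -c "
from h import *
print(spares())
im,d=snap('top'); P=cloud('top',d); b=(d>0)&(np.hypot(P[...,0]-.477,P[...,1]-.319)<.055)&(P[...,2]>.02); print(b.sum(),np.median(P[b],0))"
```

```text
t: 30.3
ee_pos: [0.4754, 0.3188, 0.0368]
tcp_rot: [180.0, 0.1, 16.6]
ft_force: [0.3, -0.6, 0.5]
gripper_width: 0.0334
finger_force: 15.0
t: 31.1
ee_pos: [0.4754, 0.3193, 0.1894]
tcp_rot: [180.0, 0.0, 16.7]
ft_force: [0.2, 1.0, 0.1]
gripper_width: 0.0656
finger_force: 0.0
t: 31.9
ee_pos: [0.4752, -0.0119, 0.2279]
tcp_rot: [-179.9, -0.1, 16.7]
ft_force: [1.1, -0.0, 0.7]
gripper_width: 0.0659
finger_force: 0.0
t: 32.4
ee_pos: [0.5433, -0.2267, 0.2276]
tcp_rot: [179.9, 0.0, 12.8]
ft_force: [0.3, 0.3, -0.5]
gripper_width: 0.066
finger_force: 0.0
{'top': [], 'scene': [[0.5493, -0.3062, 0.0175, 223], [0.6073, -0.2934, 0.0173, 226]]}
222 [0.47413605 0.31516234 0.04444152]
```

```bash
python3 -m jog '[[0,-40,0,0],[0,-31,0,0],[0,0,-40,0],[0,0,-40,0],[0,0,-40,0],[0,0,-25,0],[0,0,0,0],[0,0,0,0]]'; python3 -c "
from h import *
print(spares(('scene',)))"
```

```text
t: 33.35
ee_pos: [0.5422, -0.2958, 0.084]
tcp_rot: [180.0, -0.0, 12.9]
ft_force: [0.4, -0.1, 0.3]
gripper_width: 0.066
finger_force: 0.0
{'scene': [[0.549, -0.3065, 0.0179, 218], [0.6077, -0.2936, 0.0174, 230]]}
```

```bash
python3 -m jog '[[3,-6,-20,0],[0,0,-20,0],[0,0,-12,0],[0,0,-6,0],[0,0,0,0],[0,0,0,0]]'; python3 -m jog '[[0,0,0,0],[0,0,0,0],[0,0,0,0],[0,0,0,0],[0,0,0,0],[0,0,0,0]]' 1 15
```

```text
t: 34.0
ee_pos: [0.5451, -0.3025, 0.0259]
tcp_rot: [179.9, -0.1, 12.8]
ft_force: [-0.0, -1.3, 0.6]
gripper_width: 0.0657
finger_force: 0.0
t: 34.6
ee_pos: [0.5447, -0.3024, 0.0251]
tcp_rot: [180.0, -0.0, 12.8]
ft_force: [0.1, -0.7, 2.3]
gripper_width: 0.0338
finger_force: 15.0
```

```bash
python3 -m jog '[[0,0,20,0],[0,0,40,0],[0,0,45,0],[0,0,45,0],[0,20,15,0],[-5,35,0,2],[-14,36,0,2],[-14,36,0,0]]'; python3 -m jog '[[-14,36,0,0],[-14,36,0,0],[-14,36,0,0],[-6,35,0,0],[0,0,-40,0],[0,0,-40,0],[0,0,-30,0],[0,0,0,0]]'; python3 -m jog '[[0,0,0,0],[0,0,0,0]]'; python3 - <<'E'
from h import *
im,d=snap("scene"); print(manip.state()["ee_pos"])
a=cv2.resize(im[190:320,270:430],None,fx=4.5,fy=4.5,interpolation=cv2.INTER_CUBIC)
cv2.imwrite("pics/c9.png",cv2.convertScaleAbs(a,alpha=1.6))
E
```

```text
t: 35.4
ee_pos: [0.511, -0.1741, 0.1898]
tcp_rot: [180.0, 0.0, 16.9]
ft_force: [1.3, 0.6, 0.1]
gripper_width: 0.0337
finger_force: 15.0
t: 36.2
ee_pos: [0.4617, -0.0325, 0.0775]
tcp_rot: [180.0, 0.3, 16.8]
ft_force: [-0.5, -0.5, -0.2]
gripper_width: 0.0335
finger_force: 15.0
t: 36.4
ee_pos: [0.4645, -0.0325, 0.0814]
tcp_rot: [180.0, -0.1, 16.8]
ft_force: [-0.2, 0.6, -0.3]
gripper_width: 0.0333
finger_force: 15.0
[ 0.46458384 -0.032346    0.08140911]
```

View pics/c9.png

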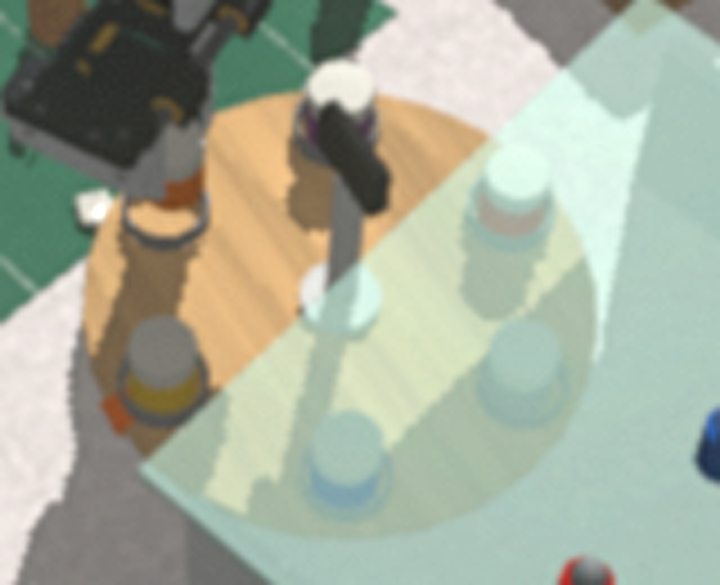

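c9 shows the orange spare over the empty pocket 5 at (180,190), in the same relation as the previous good placing.

```bash
python3 -m jog '[[0,0,-8,0],[0,0,-7,0],[0,0,-4,0],[0,0,0,0],[0,0,0,0]]'; python3 -m jog '[[0,0,-3,0],[0,0,-2,0],[0,0,-1,0],[0,0,0,0]]'
```

```text
t: 36.95
ee_pos: [0.4636, -0.0325, 0.0609]
tcp_rot: [180.0, 0.0, 16.8]
ft_force: [0.1, 0.3, -0.3]
gripper_width: 0.0337
finger_force: 15.0
t: 37.35
ee_pos: [0.4636, -0.0323, 0.0548]
tcp_rot: [180.0, 0.0, 16.8]
ft_force: [0.3, -0.7, 0.7]
gripper_width: 0.0338
finger_force: 15.0
```

```bash
python3 -m jog '[[0,0,0,0],[0,0,0,0],[0,0,0,0],[0,0,10,0],[0,0,35,0],[0,0,40,0],[0,0,45,0],[0,0,40,0]]' 0.3; python3 -m jog '[[12,4,0,8.3],[28,8,0,8.3],[28,8,0,8.3],[20,7,0,8.3],[7,2,0,8.3],[0,0,0,8.3],[0,0,0,8.3],[0,0,0,8.3]]'; python3 -m jog '[[0,0,0,8.3],[0,0,0,8.3],[0,0,0,8.3],[0,0,0,8.3],[0,0,0,8.3],[0,0,0,8.3],[0,0,0,8.3],[0,0,0,8.3]]'; python3 -m jog '[[0,0,0,8.3],[0,0,0,8.3],[0,0,0,0]]'; python3 -c "
from h import *
front(); print(spares(),manip.state()['q'])"
```

```text
t: 38.15
ee_pos: [0.4634, -0.0331, 0.2271]
tcp_rot: [179.9, 0.0, 16.7]
ft_force: [-0.7, -0.4, 0.6]
gripper_width: 0.0658
finger_force: 0.0
t: 38.95
ee_pos: [0.5585, -0.0037, 0.2256]
tcp_rot: [180.0, 0.0, 83.5]
ft_force: [-0.3, 0.2, 0.4]
gripper_width: 0.066
finger_force: 0.0
t: 39.75
ee_pos: [0.5586, -0.0037, 0.2257]
tcp_rot: [180.0, 0.0, 149.9]
ft_force: [0.6, 0.6, -0.3]
gripper_width: 0.066
finger_force: 0.0
t: 40.05
ee_pos: [0.5586, -0.0038, 0.2257]
tcp_rot: [180.0, 0.0, 166.3]
ft_force: [-0.9, 0.0, -0.2]
gripper_width: 0.0655
finger_force: 0.0
front 160 [[0.4525, -0.0471, 0.0706], [0.4686, -0.0332, 0.0745], [0.4833, -0.0185, 0.0799]]
right 173 [[0.5227, -0.1175, 0.0712], [0.5385, -0.1028, 0.0745], [0.5539, -0.087, 0.0793]]
bar ((561.3887939453125, -5.441308975219727), (13.546469688415527, 50.2125129699707), 75.98439025878906)
{'top': [[0.6038, -0.2934, 0.0175, 185]], 'scene': [[0.6079, -0.2936, 0.0175, 229]]} [-26.67499778  17.50599927  29.32040115 101.63203947  -9.50357064
  63.29385615  81.73416234]
```

Pocket 5 is filled. Now I grip the handle and turn to home with a little overshoot and a firmer grip.

```bash
python3 -m jog '[[0,0,-25,0],[0,0,-30,0],[0,0,-26,0],[0,0,0,0]]'; python3 -m jog '[[0,0,0,0],[0,0,0,0],[0,0,0,0],[0,0,0,0],[0,0,0,0],[0,0,0,0],[0,0,0,0]]' 1 35; python3 -m jog '[[0,0,0,-5],[0,0,0,-8],[0,0,0,-8],[0,0,0,-8],[0,0,0,-8],[0,0,0,-8],[0,0,0,-8],[0,0,0,-7]]'; python3 -m jog '[[0,0,0,0],[0,0,0,0],[0,0,0,0]]'; python3 -c "
from h import *
front()"
```

```text
t: 40.6
ee_pos: [0.557, -0.0033, 0.1414]
tcp_rot: [-179.9, -0.2, 166.0]
ft_force: [0.4, 0.1, -0.0]
gripper_width: 0.0657
finger_force: 0.0
t: 41.3
ee_pos: [0.5585, -0.0042, 0.144]
tcp_rot: [-180.0, -0.0, 166.2]
ft_force: [-0.1, -1.0, 2.5]
gripper_width: 0.0141
finger_force: 35.1
t: 42.1
ee_pos: [0.5593, -0.0046, 0.1442]
tcp_rot: [179.9, 0.1, 105.8]
ft_force: [3.9, -5.5, -3.1]
gripper_width: 0.014
finger_force: 35.2
t: 42.4
ee_pos: [0.5593, -0.0048, 0.1442]
tcp_rot: [179.9, 0.1, 106.1]
ft_force: [4.7, -8.0, -2.8]
gripper_width: 0.0129
finger_force: 35.0
front 163 [[0.4527, -0.0549, 0.0702], [0.468, -0.0405, 0.0747], [0.4836, -0.0243, 0.0803]]
right 182 [[0.5292, -0.1193, 0.0704], [0.5448, -0.1035, 0.0744], [0.5593, -0.0885, 0.0786]]
bar ((564.4602661132812, -5.947805404663086), (39.237579345703125, 34.0101318359375), 63.40992736816406)
```

```bash
python3 -m jog '[[0,0,0,-4],[0,0,0,-1],[0,0,0,0],[0,0,0,0]]'; python3 -c "
from h import *
front()";  python3 -m jog '[[0,0,0,0],[0,0,0,0],[0,0,0,0],[0,0,0,0],[0,0,0,0],[0,0,20,0],[0,0,30,0],[0,0,30,0]]' 0.3 15; python3 -m jog '[[-20,0,40,0],[-40,0,40,0],[-40,0,30,0],[-20,0,0,0],[0,0,0,0],[0,0,0,0]]';python3 -c "
from h import *
im=front();print(spares())
a=cv2.resize(im[110:400,160:480],None,fx=2,fy=2,interpolation=cv2.INTER_CUBIC)
cv2.imwrite('pics/c10.png',cv2.convertScaleAbs(a,alpha=1.5))"
```

```text
t: 42.85
ee_pos: [0.5593, -0.0047, 0.1442]
tcp_rot: [179.9, 0.1, 101.1]
ft_force: [3.9, -6.7, -2.2]
gripper_width: 0.0138
finger_force: 35.1
front 157 [[0.4508, -0.0491, 0.0706], [0.4669, -0.035, 0.0747], [0.4818, -0.0201, 0.0787]]
right 176 [[0.5241, -0.1175, 0.0706], [0.5398, -0.1033, 0.0746], [0.5547, -0.0878, 0.0789]]
bar ((565.7789916992188, -6.969518661499023), (38.38503646850586, 32.79318618774414), 61.86924362182617)
t: 43.7
ee_pos: [0.5584, -0.0034, 0.2248]
tcp_rot: [-180.0, 0.0, 101.2]
ft_force: [0.2, -0.2, 0.1]
gripper_width: 0.0656
finger_force: 0.0
t: 44.3
ee_pos: [0.4476, -0.0025, 0.3266]
tcp_rot: [179.9, -0.1, 101.3]
ft_force: [0.1, 0.1, -0.6]
gripper_width: 0.0661
finger_force: 0.0
front 156 [[0.4497, -0.0488, 0.0704], [0.4652, -0.0343, 0.0742], [0.4812, -0.0184, 0.0795]]
right 174 [[0.5222, -0.1175, 0.0706], [0.5384, -0.1032, 0.0752], [0.5535, -0.0869, 0.0788]]
bar ((561.6993408203125, -5.552417755126953), (12.792999267578125, 49.39377212524414), 16.64472198486328)
{'top': [[0.6038, -0.2929, 0.0172, 187]], 'scene': [[0.6071, -0.2929, 0.0175, 228]]}
```

View pics/c10.png

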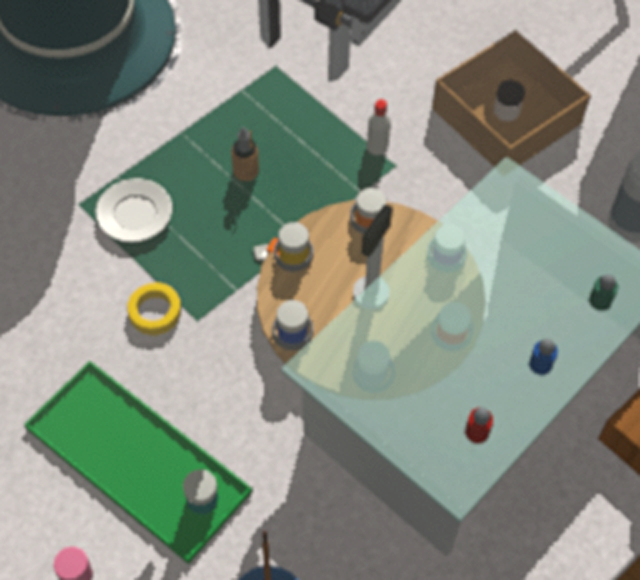

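The final picture shows:
- The orange mark (273,245) is at the white pointer (262,252), and the handle bar reads 16.6°, which matches the detent.
- All six pockets hold white-capped jars, and the used jar is in the box at (508,98).
- The left-over spare stands in the tray at (202,490), and the bystanders have not moved.

I am handing the job in.

```bash
python3 -c "
from bench import manip; print(manip.job_done())"
```

```text
the job is handed in; nothing more can be done
None
```

The job is handed in: the used jar is in the recycling box, all six pockets hold full jars, the left-over spare stands in the tray, and the rack is clicked home with its orange mark at the pointer.

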